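# Start the curing turntable from its console

## Task

Start the curing cycle for the painted figure from the console with the four modules: press the raised end of the mains rocker fully down, then press the round lamp button in until it latches, then press the long turntable key fully down, hold it there for about two seconds and let it come up again. Each control must be fully set before the next one is pressed. Nothing is to be picked up: leave the timer dial at its setting and the figure, the paint pot, the cup and the spatula where they are.

Things in the scene. Friction and masses are not known exactly. Their poses are not given: they have to be found in the camera images.
- console: Fixed grey rack plate, 130 mm deep (x) by 320 mm wide (y); origin under its centre on the table, x away from the robot at yaw 0. On it four black modules, 110 x 70 mm, in a row along y, 75 mm between centres, in any order, turned as the console is, flat tops 60 mm above the table. Each has one white control at its centre: rocker, round button, long key or dial.
- rocker_end (a point): Point on the face of the rocker's raised far half, 25 mm from the pivot; moves with it. The rocker is a V-shaped paddle 68 mm long (along console x), 40 mm wide, pivoting at its module's centre 66 mm above the table. Off: the far (console +x) half slopes up 23 degrees, its end 13 mm above the level near half. On: the far half lies level, 66 mm above the table.
- rocker (a joint): Rocker angle in rad, 0 = off (far end up), 0.4 = fully on (far end down at its stop). A stiff hinge: about 3 N at the listed point moves it and it stays where it is left.
- latch_top (a point): Centre of the top face of the round lamp button, a cap 34 mm in diameter. It moves with the button: 75 mm above the table when out, 67 mm when fully in.
- latch (a joint): Travel of the round button in m, 0 = out, 0.008 = fully in at its stop. It takes about 4 N to push, straight down, and stays in when released.
- key_top (a point): Centre of the top face of the long turntable key, a bar 74 mm long (along console x) by 18 mm wide. It moves with the key: 72 mm above the table when up, 66 mm when fully down.
- key (a joint): Travel of the long key in m, 0 = up, 0.006 = fully down at its stop. Sprung: 2.4 N starts it, 6 N holds it fully down; it comes up by itself when let go.
- dial_mark (a point): Black mark on the grip of the timer dial, 17 mm from the dial's axis, 84 mm above the table. The dial is a 40 mm disc with a bar grip across it; its axis is the centre of its module. It turns easily and must keep its setting.
- figure_mid (a point): Centre, half-way up, of the painted figure with a cone hat, about 100 mm tall on a round 48 mm base. It stands loose on a fixed round turntable 124 mm across and 30 mm high, which has a lamp on an arm over it (on the +y side, top 245 mm above the table).
- pot_mid (a point): Centre of a loose paint pot with a white cap, 48 mm in diameter, 50 mm tall, beyond the console.
- cup_mid (a point): Centre of a loose white cup, 72 mm in diameter, 80 mm tall, on the robot's right of the console.
- modeller_grip (a point): Grip of a loose modelling spatula 170 mm long, lying flat on the table beyond the console.

How it is judged:
On the way, in this order (a step that is already met when the one before it is completed fails the run):
1. the rocker is pressed fully on (value of joint rocker above 0.32 rad), for 0.1 s.
2. with the rocker on, the round button is pressed in until it latches (value of joint rocker above 0.32 rad and value of joint latch above 0.006 m), for 0.1 s.
3. with both set, the long key is held fully down for at least 1.2 s (all of step 2 and value of joint key above 0.0042 m), for 1.2 s.
At the end, for the whole second after the job is handed in: Rocker on (beyond 0.32 rad), round button latched in (beyond 6 mm), long key up again (under 1 mm), dial mark within 6 mm, figure within 20 mm and pot, cup and spatula within 30 mm of where they started (all of step 2 and value of joint key below 0.001 m and not (distance of dial_mark from where it was at the start of the episode above 0.006 m) and not (distance of figure_mid from where it was at the start of the episode above 0.02 m) and not (distance of pot_mid from where it was at the start of the episode above 0.03 m) and not (distance of cup_mid from where it was at the start of the episode above 0.03 m) and not (distance of modeller_grip from where it was at the start of the episode above 0.03 m)); the robot touches nothing.
It fails at once if the round button is pressed before the rocker is on (value of joint latch above 0.003 m and not (value of joint rocker above 0.32 rad)).
It fails at once if the long key is pressed before the rocker is on and the round button latched (value of joint key above 0.0025 m and not (value of joint rocker above 0.32 rad and value of joint latch above 0.006 m)).
It fails at once if the timer dial is turned from its setting (mark moved more than 6 mm) (distance of dial_mark from where it was at the start of the episode above 0.006 m).
It fails at once if the figure is lifted, pushed more than 20 mm or tipped (distance of figure_mid from where it was at the start of the episode above 0.02 m).
It fails at once if the pot, the cup or the spatula is lifted or pushed more than 30 mm (distance of any of pot_mid, cup_mid, modeller_grip from where it was at the start of the episode above 0.03 m).
It also fails if it takes over 45 s, if anything falls off the work surface, if the arm or the gripper's body presses on something with over 40 N, if the wrist force passes 120 N, or if a joint passes its speed limit or range.

## Robot

A 6-joint arm with a two-finger parallel gripper is mounted at the origin on the work surface. World frame = base frame: x ahead of the robot, y to its left, z up, the work surface at z = 0. Lengths are in m, angles in rad, forces in N, time in s.
With the tool pointing down it reaches from about 0.325 to 0.85 m from the base axis. Payload 15.5 kg.
Tool frame: the origin (TCP) lies on the centre line of the jaws, within the pads' length; the fingertips stand 19 mm ahead of it and the grasp point (between the pads) is the TCP (bot.finger_overhang is the distance from the TCP to the fingertips, in m); z points along the fingers, y is the line along which they close (so a half turn about z gives the same grasp; the last joint's range is limited). The gripper opens to 91 mm and grips with 3 to 60 N. Pads are 32 mm wide; open, the fingers measure 118 mm over their backs; the gripper's body (76 mm by 178 mm) begins 60 mm behind the grasp point.
Start: joints at [-1.393, 0.494, 1.345, -0, 1.302, -0.096], TCP at [0.169, -0.602, 0.233] pointing down, gripper open.
Joint ranges: [-2.91, 2.91], [-0.82, 2.16], [0.22, 2.67], [-1.22, 4.37], [0.12, 2.79], [-3.08, 3.08]. Speed limits (rad/s): [1.89, 1.89, 2.57, 3.01, 3.01, 3.01].

## Interface

Orientations are given as a unit quaternion [x, y, z, w].
In Python, from cell import bot gives the robot as it stands.
- The arm moves only by the shell command python3 -m crank 'ROWS' [OPENING] [FORCE]. ROWS is JSON, a list of rows, each a list of 4 numbers: the shift along the world's x, y, z scaled (see below), then the turn about the world's z scaled (see below). A call has exactly 8 rows; each row shifts and turns the commanded pose from where the row before left it; what a row does not reach is not made up. The controller multiplies each number of a shift by 0.15 m and each number of a turn by 0.1 rad. A row lasts 1/12 s, in which the tool goes at most 41.7 mm and 7.16 degrees, less where a joint would pass 70% of its speed; a pose out of reach is approached as far as the arm can. A call with a number of a shift or a turn outside -1 to 1 is refused whole. A call with a gripper value outside its range is refused whole. OPENING is the opening, from 0 (shut) to 1 (fully open), set as the call begins (- or left out, the last holds). The fingers move at their own pace and stop on an object; FORCE is the grip in N (left out, the last holds). Time passes only in rows, so rows that do not move let the fingers close, or fill a call up. It gives the time, the measured TCP pose, the force, the opening and the grip force at its end, in the units of the state.
- bot.state(): the state, without advancing time (a new reading comes with each control period).
- bot.get_image(name): name is "side" or "top"; returns a dict with "image" (384x512x3 uint8, red, green, blue), "mtx" (3x3 intrinsics, pixels), "R" (3x3) and "t" (3): a world point X has camera coordinates R X + t. Camera axes: x right, y down, z forward; pixel columns grow to the right and rows downward; lengths in m; the calibration is good to about 2 mm. A picture is of the moment at which its call begins. There is no depth.
- bot.close_job(): hands the job in; it is judged then, once.
Trained networks look in a picture, given as the dict that the camera call returned (one of the last four; its "shot" number tells which), for a name from the list of things; names that differ only in an ending like _2 or _b are one class to them, and where a whole thing is asked for, a point or a joint stands for the part that bears it (a point fixed in the world has none). Each returns a list of dicts, best first, with "p" (0 to 1); they miss things now and then, are a little off and sometimes report something else, mostly with a low value. They report only what shows in the picture. A call takes as long as a camera call.
- bot.spot_in(picture, name): "rect" ([left, top, width, height] as shares, 0 to 1, of the picture: columns of its width, rows of its height, round what is visible of it).
- bot.trace(picture, name): "mask" (384x512 bool, what is visible of it) and "rect" ([left, top, width, height] as shares, 0 to 1, of the picture: columns of its width, rows of its height, round what is visible of it).
The state is a dict: "clock": time; "joint_pos": joint angles; "qvel": joint speeds; "effort": joint torques, N m; "eef_pos": TCP position; "eef_rot": TCP orientation; "force": force on the tool from outside, world axes, zero at the start; "torque": the same for the moment, N m; "gripper_width": finger opening in m; "grasp_force": force on a finger pad.
Only numpy, scipy, OpenCV 4.12 (cv2) and the standard library are available. Lean on these libraries where they do the work, as an engineer would, in place of code of your own. Each camera call takes 0.05 s, during which the arm holds its last target. There are 200 camera calls.

## Working session

There is one attempt and no reset: what is moved stays moved. The work goes in short steps, Python scripts to look and compute and a shell command to move; the robot and the scene stay as the last step left them, time stands still between calls to the robot, and variables do not carry over. Pictures are saved under pics/ and viewed, at most 10 in all, crops included, and the job is handed in when it is done.

```bash
mkdir -p pics
cat > h.py <<'E'
import numpy as np, cv2
from cell import bot
def ray(p,u,v,z):
    K,R,t=map(np.array,(p["mtx"],p["R"],p["t"]))
    d=R.T@np.linalg.solve(K,[u,v,1.]); c=-R.T@t
    return c+d*(z-c[2])/d[2]
def proj(p,X):
    q=np.array(p["mtx"])@(np.array(p["R"])@X+np.array(p["t"])); return q[:2]/q[2]
E
python3 - <<'E'
from h import *
Z=dict(console=.03,rocker_end=.07,latch_top=.075,key_top=.072,dial_mark=.08,cup_mid=.08,pot_mid=.05,figure_mid=.08,modeller_grip=.01)
for n in("top","side"):
    p=bot.get_image(n); cv2.imwrite(f"pics/{n}0.png",p["image"][:,:,::-1])
    for k,z in Z.items():
        for r in bot.trace(p,k)[:2]:
            m=r["mask"].astype(np.uint8)
            c,s,a=cv2.minAreaRect(cv2.findNonZero(m))
            print(n,k,round(r["p"],2),np.round(c),np.round(s),round(a),ray(p,*c,z).round(3))
print(bot.state())
E
```

```text
top console 0.78 [289. 213.] [51. 96.] 82 [ 0.562 -0.12   0.03 ]
top console 0.45 [323. 213.] [11. 10.] 45 [ 0.564 -0.237  0.03 ]
top rocker_end 0.57 [258. 224.] [22. 12.] 81 [ 0.522 -0.011  0.07 ]
top latch_top 0.5 [324. 214.] [9. 9.] 45 [ 0.56  -0.231  0.075]
top key_top 0.33 [300. 152.] [15. 13.] 90 [ 0.77  -0.152  0.072]
top cup_mid 0.62 [379. 246.] [26. 22.] 34 [ 0.458 -0.41   0.08 ]
top pot_mid 0.45 [300. 152.] [16. 13.] 90 [ 0.773 -0.154  0.05 ]
top figure_mid 0.5 [143. 225.] [14. 18.] 90 [0.511 0.368 0.08 ]
top modeller_grip 0.88 [204. 157.] [46. 18.] 5 [0.757 0.185 0.01 ]
side console 0.56 [274. 203.] [84. 44.] 41 [ 0.562 -0.025  0.03 ]
side rocker_end 0.71 [289. 196.] [24.  9.] 3 [0.522 0.    0.07 ]
side latch_top 0.46 [289. 196.] [27. 11.] 7 [0.523 0.01  0.075]
side latch_top 0.39 [277. 158.] [ 7. 10.] 90 [ 0.56  -0.212  0.075]
side key_top 0.62 [284. 182.] [ 6. 25.] 86 [ 0.535 -0.071  0.072]
side dial_mark 0.51 [281. 170.] [11. 11.] 45 [ 0.547 -0.128  0.08 ]
side dial_mark 0.26 [289. 196.] [24.  9.] 3 [0.523 0.017 0.08 ]
side cup_mid 0.74 [308. 143.] [26. 20.] 90 [ 0.458 
[... 278 characters left out ...]
01 ]
{'clock': 1.0, 'joint_pos': array([-1.39249795e+00,  4.93583288e-01,  1.34550433e+00, -1.79797057e-05,
        1.30253314e+00, -9.55266547e-02]), 'qvel': array([ 0.00074527,  0.00014563,  0.00035839,  0.0008639 ,  0.0011474 ,
       -0.00030594]), 'effort': array([ 2.24618634e-03, -8.78712201e+01, -3.82247651e+01,  7.09046493e-02,
        4.42315615e-02, -5.31413207e-05]), 'eef_pos': array([ 0.16898921, -0.60170779,  0.23292389]), 'eef_rot': array([ 9.90641788e-01,  1.36487537e-01, -9.24226791e-06, -1.36819443e-05]), 'force': array([ 0.0324054 , -0.51100946,  0.0106026 ]), 'torque': array([ 0.01341697, -0.00478826, -0.01064072]), 'grasp_force': 0.0, 'gripper_width': 0.09150898366301859}
```

Run:
```python
import cv2,numpy as np
a=cv2.imread("pics/top0.png")[165:265,230:360]; b=cv2.imread("pics/side0.png")[130:230,215:345]
cv2.imwrite("pics/c.png",np.vstack([cv2.resize(x,None,fx=3,fy=3,interpolation=3) for x in (a,b)]))
cv2.imwrite("pics/d.png",np.hstack([cv2.imread("pics/top0.png"),cv2.imread("pics/side0.png")])[:, :][::1,::1] if 0 else cv2.resize(np.hstack([cv2.imread("pics/top0.png"),cv2.imread("pics/side0.png")]),(800,300),interpolation=cv2.INTER_AREA))
```

```text
(no output)
```

View pics/c.png

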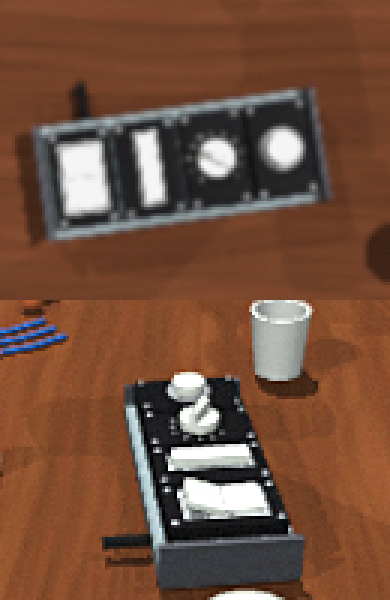

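View pics/d.png

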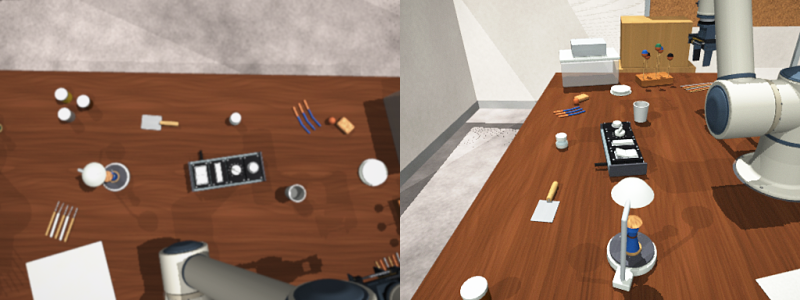

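Top crop, left to right (+y to −y): rocker ≈(257,224), key ≈(279,221), dial ≈(302,218), button ≈(324,214) in full pixels. The side picture shows the same order, with the rocker nearest the lamp and its far end raised. I'll fit the console pose.

```bash
cat > fit.py <<'E'
from h import *
from scipy.optimize import least_squares
p=bot.get_image("top"); q=bot.get_image("side")
g=p["image"].min(2); n,l,s,c=cv2.connectedComponentsWithStats((g>120).astype(np.uint8))
top=[]
for e in [(257,224),(279,221),(302,218),(324,214)]:
    k=min(range(1,n),key=lambda i:np.hypot(*(c[i]-e))+(100 if s[i,4]<20 else 0)); top.append(c[k]); print(c[k].round(1),s[k])
W=[(0,.1125,.068),(0,.0375,.071),(0,-.0375,.078),(0,-.1125,.073)]
S={1:(284,182),3:(277.3,159)}
def w(a,o): 
    C,D=np.cos(a[2]),np.sin(a[2]); return np.array([a[0]+C*o[0]-D*o[1],a[1]+D*o[0]+C*o[1],o[2]])
f=lambda a:np.concatenate([proj(p,w(a,o))-t for o,t in zip(W,top)]+[.4*(proj(q,w(a,W[k]))-v) for k,v in S.items()])
r=least_squares(f,[.54,-.12,.17]); print(r.x.round(4),r.fun.round(1))
for nm,o in dict(rocker=(.025,.1125,.066),key=(0,.0375,.066),button=(0,-.1125,.067)).items(): print(nm,w(r.x,o).round(4))
E
python3 fit.py
```

```text
[257.3 224.1] [249 212  18  25 362]
[279.5 220.4] [274 208  11  26 189]
[301.9 217.1] [296 211  13  13 134]
[324.  213.8] [317 207  14  15 151]
[ 0.5407 -0.1205  0.1691] [-0.1 -0.1 -0.1  0.1 -0.  -0.1 -0.1 -0.   0.3 -0.8 -0.  -1. ]
rocker [ 0.5464 -0.0054  0.066 ]
key [ 0.5344 -0.0836  0.066 ]
button [ 0.5596 -0.2314  0.067 ]
```

```bash
python3 -m crank '[[0.13,0.21,0,-0.13],[0.13,0.21,0,-0.13],[0.13,0.21,0,-0.13],[0.13,0.21,0,-0.13],[0.13,0.21,0,-0.13],[0.13,0.21,0,-0.13],[0.13,0.21,0,-0.13],[0.13,0.21,0,-0.13]]' 0; python3 -m crank '[[0.13,0.21,0,0],[0.13,0.21,0,0],[0.13,0.21,0,0],[0.13,0.21,0,0],[0.13,0.21,0,0],[0.13,0.21,0,0],[0,0,0,0],[0,0,0,0]]'
```

```text
clock: 1.77
eef_pos: [0.3256, -0.3482, 0.2331]
eef_rot: [0.996, 0.084, 0.0, 0.0]
force: [0.7, -0.4, -0.2]
gripper_width: 0.0407
grasp_force: 0.0
clock: 2.43
eef_pos: [0.4428, -0.1592, 0.233]
eef_rot: [0.996, 0.087, 0.0, 0.0]
force: [-0.5, -0.5, 0.1]
gripper_width: 0.0004
grasp_force: 0.0
```

```bash
python3 -m crank '[[0.115,0.171,0,0],[0.115,0.171,0,0],[0.115,0.171,0,0],[0.115,0.171,0,0],[0.115,0.171,0,0],[0.115,0.171,0,0],[0,0,-0.2,0],[0,0,-0.2,0]]'; python3 -m crank '[[0,0,-0.2,0],[0,0,-0.1,0],[0,0,0,0],[0,0,0,0],[0,0,0,0],[0,0,0,0],[0,0,0,0],[0,0,0,0]]'
python3 - <<'E'
from h import *
for n in("top","side"):
    p=bot.get_image(n); c=proj(p,np.array([.54,-.06,.08])).astype(int)
    a=p["image"][max(0,c[1]-60):c[1]+40,c[0]-65:c[0]+65,::-1]
    globals()[n]=cv2.resize(a,(520,300) if 0 else (390,300),interpolation=3)
cv2.imwrite("pics/e.png",np.hstack([top,side]))
E
```

```text
clock: 3.1
eef_pos: [0.5473, -0.0068, 0.1733]
eef_rot: [0.996, 0.085, 0.002, 0.0]
force: [1.2, 0.1, -0.6]
gripper_width: 0.0002
grasp_force: 0.0
clock: 3.77
eef_pos: [0.5459, -0.007, 0.1288]
eef_rot: [0.996, 0.085, 0.001, 0.0]
force: [-0.0, -0.8, -0.3]
gripper_width: 0.0007
grasp_force: 0.0
```

View pics/e.png

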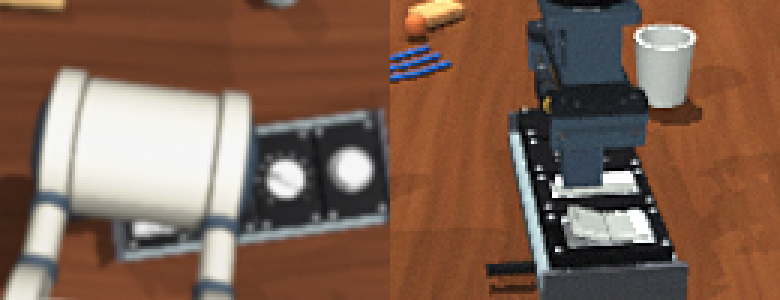

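Run:
```python
from h import *
p=bot.get_image("side")
for X in([.54,-.06,.08],[.546,-.007,.11],[.546,-.007,.078]): print(proj(p,np.array(X)))
```

```text
[282.72629479 181.29129231]
[280.41939057 181.35347685]
[280.24033539 191.64989078]
```

The fingertip shows at side (282,183) against a predicted (280,181), so it is over the rocker's far half. Pressing now.

```bash
python3 -m crank '[[0,0,-0.07,0],[0,0,-0.07,0],[0,0,-0.04,0],[0,0,-0.04,0],[0,0,-0.03,0],[0,0,-0.03,0],[0,0,-0.02,0],[0,0,0,0]]'
```

```text
clock: 4.58
eef_pos: [0.546, -0.0068, 0.0847]
eef_rot: [0.996, 0.085, 0.001, 0.0]
force: [-6.9, 2.5, 40.1]
gripper_width: 0.0004
grasp_force: 20.3
```

```bash
python3 -m crank '[[0,0,0.1,0],[0,0,0.2,0],[0,0,0.2,0],[0,-0.15,0,0],[0.01,-0.2,0,0],[0.02,-0.2,0,0],[0.02,-0.2,0,0],[0.02,-0.2,0,0]]';python3 -m crank '[[0.02,-0.2,0,0],[0,-0.2,0,0],[0,-0.15,0,0],[0,-0.1,0,0],[0,-0.1,0,0],[0,0,0,0],[0,0,0,0],[0,0,0,0]]'
python3 - <<'E'
from h import *
for n in("top","side"):
    p=bot.get_image(n); c=proj(p,np.array([.54,-.09,.08])).astype(int)
    a=p["image"][max(0,c[1]-50):c[1]+50,c[0]-65:c[0]+65,::-1]
    globals()[n]=cv2.resize(a,(390,300),interpolation=3)
cv2.imwrite("pics/f.png",np.hstack([top,side]))
E
```

```text
clock: 5.25
eef_pos: [0.5556, -0.1506, 0.1577]
eef_rot: [0.996, 0.085, -0.0, -0.0]
force: [1.1, -0.4, -0.1]
gripper_width: 0.0003
grasp_force: 0.0
clock: 5.92
eef_pos: [0.5589, -0.2608, 0.1578]
eef_rot: [0.996, 0.085, -0.0, -0.0]
force: [-0.9, 1.1, -0.2]
gripper_width: 0.0002
grasp_force: 0.0
```

View pics/f.png

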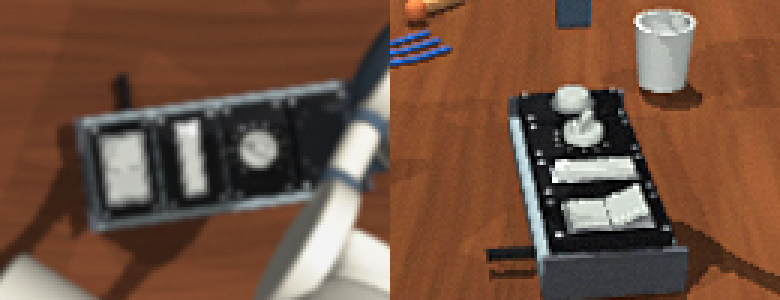

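The side crop shows the near half of the rocker raised (right, ≈(627,203)) and the far half level, so it is on. The button at (572,98) is still out. Pressing the button next.

```bash
python3 -m crank '[[0,0.1,0,0],[0,0.1,0,0],[0,0,-0.1,0],[0,0,-0.15,0],[0,0,-0.1,0],[0,0,-0.02,0],[0,0,0,0],[0,0,0,0]]';python3 -m crank '[[0,0,-0.02,0],[0,0,-0.02,0],[0,0,-0.02,0],[0,0,-0.02,0],[0,0,-0.02,0],[0,0,-0.01,0],[0,0,-0.01,0],[0,0,0,0]]'
```

```text
clock: 6.68
eef_pos: [0.5593, -0.2311, 0.1031]
eef_rot: [0.996, 0.085, 0.0, 0.0]
force: [0.1, 0.3, -0.0]
gripper_width: 0.0003
grasp_force: 0.0
clock: 7.35
eef_pos: [0.5594, -0.232, 0.086]
eef_rot: [0.996, 0.085, 0.001, 0.0]
force: [-5.8, 4.2, 30.4]
gripper_width: 0.0006
grasp_force: 15.3
```

```bash
python3 -m crank '[[0,0,0.1,0],[0,0,0.2,0],[0,0,0.2,0],[-0.03,0.15,0,0],[-0.03,0.2,0,0],[-0.03,0.2,0,0],[-0.03,0.2,0,0],[-0.03,0.15,0,0]]';python3 -m crank '[[-0.02,0.09,0,0],[0,0,0,0],[0,0,0,0],[0,0,0,0],[0,0,-0.1,0],[0,0,-0.1,0],[0,0,-0.1,0],[0,0,0,0]]'
python3 - <<'E'
from h import *
for n in("top","side"):
    p=bot.get_image(n); c=proj(p,np.array([.54,-.13,.08])).astype(int)
    a=p["image"][max(0,c[1]-50):c[1]+50,c[0]-65:c[0]+65,::-1]
    globals()[n]=cv2.resize(a,(390,300),interpolation=3)
cv2.imwrite("pics/g.png",np.hstack([top,side]))
E
```

```text
clock: 8.02
eef_pos: [0.5357, -0.0949, 0.1592]
eef_rot: [0.996, 0.085, -0.0, -0.0]
force: [-0.1, -0.1, -0.1]
gripper_width: 0.0004
grasp_force: 0.0
clock: 8.68
eef_pos: [0.5325, -0.0843, 0.1121]
eef_rot: [0.996, 0.084, -0.002, -0.001]
force: [-0.8, 0.7, -0.2]
gripper_width: 0.0006
grasp_force: 0.0
```

View pics/g.png

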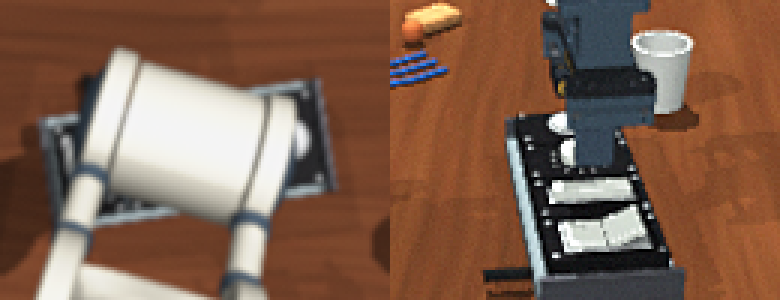

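The button at crop (562,122) now sits low, and its press ended with the tip at 67 mm. The tip is above the key, so I'm pressing it.

```bash
python3 -m crank '[[0,0,-0.05,0],[0,0,-0.05,0],[0,0,-0.03,0],[0,0,-0.02,0],[0,0,-0.02,0],[0,0,-0.01,0],[0,0,0,0],[0,0,0,0]]'
```

```text
clock: 9.45
eef_pos: [0.5334, -0.0833, 0.0876]
eef_rot: [0.996, 0.085, -0.0, 0.0]
force: [-2.8, -0.8, 4.9]
gripper_width: 0.0002
grasp_force: 2.2
```

```bash
python3 -m crank '[[0,0,-0.01,0],[0,0,-0.01,0],[0,0,-0.005,0],[0,0,0,0],[0,0,0,0],[0,0,0,0],[0,0,0,0],[0,0,0,0]]'
```

```text
clock: 10.12
eef_pos: [0.5335, -0.0833, 0.085]
eef_rot: [0.996, 0.085, 0.0, 0.0]
force: [-9.5, 0.4, 28.4]
gripper_width: 0.0004
grasp_force: 14.4
```

Force of 28 N means it is on its stop. I'll hold about 2 s, then retreat.

```bash
for i in 1 2 3; do python3 -m crank '[[0,0,0,0],[0,0,0,0],[0,0,0,0],[0,0,0,0],[0,0,0,0],[0,0,0,0],[0,0,0,0],[0,0,0,0]]' | grep -E "clock|force|eef_pos"; done; python3 -m crank '[[0,0,0.1,0],[0,0,0.2,0],[0,0,0.2,0],[0,0,0.2,0],[-0.05,-0.2,0,0],[-0.05,-0.2,0,0],[-0.05,-0.2,0,0],[-0.05,-0.2,0,0]]'; python3 -m crank '[[-0.1,-0.2,0,0],[-0.1,-0.2,0,0],[-0.1,-0.2,0,0],[-0.1,-0.2,0,0],[-0.1,-0.2,0,0],[-0.1,-0.2,0,0],[0,0,0,0],[0,0,0,0]]';python3 - <<'E'
from h import *
for n in("top","side"):
    p=bot.get_image(n); c=proj(p,np.array([.54,-.13,.08])).astype(int)
    a=p["image"][max(0,c[1]-50):c[1]+50,c[0]-65:c[0]+65,::-1]
    globals()[n]=cv2.resize(a,(390,300),interpolation=3)
cv2.imwrite("pics/i.png",np.hstack([top,side]))
E
```

```text
clock: 10.78
eef_pos: [0.5334, -0.0833, 0.085]
force: [-9.7, 0.7, 29.3]
grasp_force: 14.4
clock: 11.45
eef_pos: [0.5335, -0.0833, 0.085]
force: [-9.0, 0.2, 28.7]
grasp_force: 14.4
clock: 12.12
eef_pos: [0.5335, -0.0833, 0.085]
force: [-9.3, 0.7, 28.7]
grasp_force: 14.4
clock: 12.78
eef_pos: [0.5033, -0.2045, 0.1891]
eef_rot: [0.996, 0.085, 0.0, 0.0]
force: [0.4, -0.4, 0.3]
gripper_width: 0.0005
grasp_force: 0.0
clock: 13.45
eef_pos: [0.4128, -0.3848, 0.1887]
eef_rot: [0.997, 0.083, 0.0, 0.0]
force: [0.3, 0.4, -1.0]
gripper_width: 0.0005
grasp_force: 0.0
```

View pics/i.png

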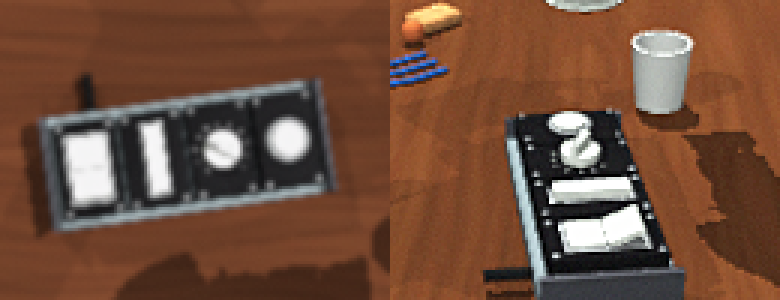

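The side crop shows the rocker on (near half raised, ≈(625,225)), the button in (≈(567,122)) and the key up (≈(592,190)). The dial mark is unchanged, the cup stands untouched, and the arm is clear.

```bash
python3 -c "
from cell import bot; print(bot.close_job())"
```

```text
the job is handed in; nothing more can be done
None
```

I set the rocker on, latched the lamp button in, held the turntable key fully down for about 2 s and let it come up, then handed the job in at about 13.5 s; the last pictures show all three set and the dial and cup unmoved, but no verdict came back.

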